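# Clamp the reference block in its fixture, thumbscrew finger-tight

### The job

Clamp the square steel reference block so that the dents in its front half can be measured without it shifting: lay it flat in the nest between the four corner locators of the fixture and let go, swing the blue clamp arm over it as far as its stop, then turn the knurled thumbscrew down (clockwise from above) until it seats on the block. Make it snug, finger-tight: once you feel the resistance rise go on about a tenth of a turn, so that the block is held, but do not force it, because too much pressure marks the block. Leave the other things on the bench alone.

Things in the scene. Friction and masses are not known exactly. Their poses are not given: they have to be found in the camera images.
- fixture: clamp fixture screwed to the bench: dark steel base plate 152 x 112 x 14 mm with a nest of four L-shaped bright corner locators, 9 mm tall, a pivot post (20 mm thick, at x = +74 mm) that carries the blue clamp arm, and a stop pin (9 mm thick, 52 mm above the bench, at x = +58, y = +14 mm). Origin on the bench below the middle of the nest, z up.
- nest_floor (a point): middle of the nest's floor, 14 mm above the bench, axes as the fixture's: the middle of the block's underside belongs here, its sides parallel to x and y. The locators leave 1.6 mm beside the block on each side and stand only at the corners: the middle 42 mm of each side of the block stay free for fingers, with most room on the +y and -y sides.
- clamp_arm (a joint): swing of the blue clamp arm about the pivot post (vertical axis), rad: 0 = over the nest, pointing along the fixture's -x, at its stop; grows to 2.5 counter-clockwise from above as it swings away (1.6 to 2.2 at the start). Stays where it is left (0.08 N m of friction). A flat bar 18 mm wide, 12 mm thick, underside 42 mm above the bench, reaching 102 mm from the pivot axis.
- clamp_nose (a point): middle of the rounded nose of the clamp arm, 92 mm from the pivot axis and 48 mm above the bench; its x axis points from the nose to the pivot. A good place to push the arm round sideways.
- thumbscrew: knurled steel thumbscrew in the clamp arm, axis vertical, 60 mm from the pivot axis. Origin at the middle of its head: 30 mm across, 18 mm tall, slotted on top; below it a thinner neck, so that at the start 13 to 14 mm lie between head and arm. Clockwise from above screws it down, 8 mm a turn (1.27 mm per rad). Turning it takes 0.06 N m while free. It stays where it is left.
- screw_top (a point): middle of the thumbscrew's top. Its brass foot, 28 mm across, below the arm, was set by hand and lies 54.6 to 57.6 mm below this point: how far to turn must be felt (1 to 4 rad until it bears). Then turning grows stiffer, 0.1 to 0.2 N m, the arm springs, and fingers that follow the thread down feel some newtons upward. Each 0.1 rad on from there adds about 3 N of pressure.
- block: square steel reference block, 60 x 60 x 12 mm, 0.33 kg, at the start lying flat on the bench. Origin at the middle of its underside, x and y axes parallel to its sides. A foot that presses on it with about 20 N is finger-tight; with less than 10 N it is not held, more than 35 N marks it.
- short_sample: standing turned steel cylinder, 30 mm across and 26 mm tall, beside the work; to be left alone. Origin in the middle of its underside.
- flat_sample: standing turned steel disc, 35 mm across and 18 mm tall, beside the work; to be left alone. Origin in the middle of its underside.
- calipers: digital caliper lying flat, 225 mm long, beside the work; to be left alone. Origin in the middle of its underside.
- marker: black marker pen, 124 mm long, beside the work; to be left alone. Origin in the middle of its underside.
- reading_microscope: black reading microscope, 127 mm long and 85 mm tall, beside the work; to be left alone. Origin in the middle of its underside.
- driver: screwdriver with an orange handle, 200 mm long, beside the work; to be left alone. Origin in the middle of its underside.
- small_case: small black plastic case, 36 x 61 x 24 mm, beside the work; to be left alone. Origin in the middle of its underside.
Things that resemble listed ones, but are neither listed nor needed, are in the scene too. What is shaped like the block but purple or turquoise is not meant.

How it is judged:
By the outcome, as a careful person would: the job done as asked, in the order asked, and still so for the second after the job is handed in, with the robot touching nothing.
It also fails if it takes over 72 s, if anything falls off the work surface, if the arm or the gripper's body presses on something with over 40 N, if the wrist force passes 120 N, or if a joint passes its speed limit or range.

### The arm

A 6-joint arm with a two-finger parallel gripper is mounted at the origin on a cart in front of the work surface, level with it; the furniture and walls round the work are solid. World frame = base frame: x ahead of the robot, y to its left, z up, the work surface at z = 0. Lengths are in m, angles in rad, forces in N, time in s.
With the tool pointing down it reaches from about 0.4 to 0.925 m from the base axis. Payload 12.5 kg.
Tool frame: the origin (TCP) lies midway between the tips of the shut fingers; the grasp point (between the pads) lies 19 mm behind it; z points along the fingers, y is the line along which they close (so a half turn about z gives the same grasp; the last joint's range is limited). The gripper opens to 95 mm and grips with 3 to 60 N. Pads are 20 mm wide; open, the fingers measure 119 mm over their backs; the gripper's body (75 mm by 180 mm) begins 59 mm behind the grasp point.
Start: joints at [-1.425, 0.491, 1.559, -0, 1.092, -0.106], TCP at [0.156, -0.605, 0.215] pointing down, gripper open.
Joint ranges: [-3.1, 3.1], [-0.84, 2.19], [0.05, 2.79], [-1.13, 4.28], [0.06, 2.93], [-2.69, 2.69]. Speed limits (rad/s): [2.22, 2.22, 2.79, 3.14, 3.14, 3.14].

### API

Orientations are given as a rotation vector (axis times angle).
In Python, from station import observe, get_image, camera_params, close_job gives the robot as it stands. The module is installed in compiled form; this text tells all that it offers.
- The arm moves only by the tool send_rows, never from a script. Its argument "increments" is one flat list of numbers, 6 for each row, row after row: the shift along the world's x, y, z in cm, then the turn, a rotation vector about the world's x, y, z in degrees. In form: [dx, dy, dz, ax, ay, az, dx, dy, dz, ax, ay, az, ...]. A call has 1 to 20 rows; each row shifts and turns the commanded pose from where the row before left it; what a row does not reach is not made up. A row lasts 1/12 s, in which the tool goes at most 41.7 mm and 7.16 degrees, less where a joint would pass 70% of its speed; a pose out of reach is approached as far as the arm can. A call with a gripper value outside its range is refused whole. "hand" is the finger opening in cm, from 0 to 9.51, set as the call begins (left out, the last holds). The fingers move at their own pace and stop on an object; "newtons" is the grip in N (left out, the last holds). Time passes only in rows, so rows that do not move let the fingers close. It gives the time, the measured TCP pose, the force, the opening and the grip force at its end, in the units of the state.
- observe(): the state, without advancing time (a new reading comes with each control period).
- get_image(name): name is "side" or "top"; returns the picture (384x512x3 uint8, red, green, blue); there is no depth.
- camera_params(name): a dict with "camera_matrix" (3x3 intrinsics, pixels), "origin" and "rotation" of the camera in the world. Camera axes: x right, y up, looking along -z (the intrinsics and any distortion apply to the point x, -y, -z); pixel columns grow to the right and rows downward; lengths in m; the calibration is good to about 2 mm. A picture is of the moment at which its call begins. camera_params takes no time and is no camera call.
- close_job(): hands the job in; it is judged then, once.
The state is a dict: "clock": time; "joint_positions": joint angles; "qvel": joint speeds; "joint_efforts": joint torques, N m; "eef_pos": TCP position; "tool_rot": TCP orientation; "wrist_force": force on the tool from outside, world axes, zero at the start; "ft_torque": the same for the moment, N m; "grip_width": finger opening in m; "grip_force": force on a finger pad.
Only numpy, scipy, OpenCV 4.12 (cv2) and the standard library are available. Lean on these libraries where they do the work, as an engineer would, in place of code of your own. Each camera call takes 0.05 s, during which the arm holds its last target. There are 200 camera calls.

## Working session

There is one attempt and no reset: what is moved stays moved. The work goes in short steps, Python scripts to look and compute and a tool call to move; the robot and the scene stay as the last step left them, time stands still between calls to the robot, and variables do not carry over. Pictures are saved under pics/ and viewed, at most 10 in all, crops included, and the job is handed in when it is done.

Besides the shell and the picture viewer there is one more tool, called after ">>>" as name(argument=value, ...) on one line, values as JSON. send_rows: Moves the arm, as the interface text tells. Its arguments: {"type":"object","properties":{"increments":{"type":"array","items":{"type":"number"}},"hand":{"type":"number"},"newtons":{"type":"number"}},"required":["increments"]}

```bash
mkdir -p pics
cat > h.py <<'E'
import numpy as np, cv2
from station import observe, get_image, camera_params, close_job
def P(n):
    p=camera_params(n); return np.array(p["camera_matrix"]),np.array(p["origin"]),np.array(p["rotation"]),p
def proj(n,X):
    K,o,R,_=P(n); c=(np.atleast_2d(X)-o)@R; c=c*[1,-1,-1]; u=c@K.T; return u[:,:2]/u[:,2:]
def ray(n,uv,z):
    K,o,R,_=P(n); uv=np.atleast_2d(np.array(uv,float)); d=np.c_[uv,np.ones(len(uv))]@np.linalg.inv(K).T
    d=(d*[1,-1,-1])@R.T; t=(z-o[2])/d[:,2]; return o+t[:,None]*d
def st():
    s=observe(); return {k:np.round(s[k],4).tolist() for k in s}
E
python3 - <<'E'
from h import *
for n in("top","side"):
    im=get_image(n); cv2.imwrite(f"pics/{n}0.png",im[:,:,::-1]); 
    p=camera_params(n); print(n,p)
print(st())
a=cv2.imread("pics/top0.png");b=cv2.imread("pics/side0.png")
cv2.imwrite("pics/t0.png",cv2.resize(a,(800,600),interpolation=cv2.INTER_CUBIC))
cv2.imwrite("pics/s0.png",cv2.resize(b,(800,600),interpolation=cv2.INTER_CUBIC))
E
```

```text
top {'camera_matrix': array([[423.23477581,   0.        , 257.7873606 ],
       [  0.        , 423.23477581, 189.47472741],
       [  0.        ,   0.        ,   1.        ]]), 'origin': array([0.43715403, 0.10393449, 1.41226956]), 'rotation': array([ 0.06089897, -0.08001411, -1.59006826])}
side {'camera_matrix': array([[430.67413595,   0.        , 256.07893667],
       [  0.        , 430.67413595, 190.84825189],
       [  0.        ,   0.        ,   1.        ]]), 'origin': array([0.17646816, 1.01735835, 0.83089781]), 'rotation': array([ 0.25579002, -1.26457634, -2.4854076 ])}
{'clock': 0.1, 'joint_positions': [-1.4246, 0.4915, 1.5594, -0.0, 1.0917, -0.1056], 'qvel': [0.0004, -0.0013, -0.0011, 0.0004, 0.0, 0.0001], 'joint_efforts': [0.0024, -61.3624, -25.8607, 0.0694, 0.047, -0.0001], 'eef_pos': [0.1557, -0.6051, 0.2141], 'tool_rot': [-3.1157, -0.3944, 0.0001], 'wrist_force': [-0.1269, -0.176, -0.131], 'ft_torque': [-0.0355, 0.0121, 0.0057], 'grip_force': 0.0, 'grip_width': 0.095}
```

View pics/t0.png

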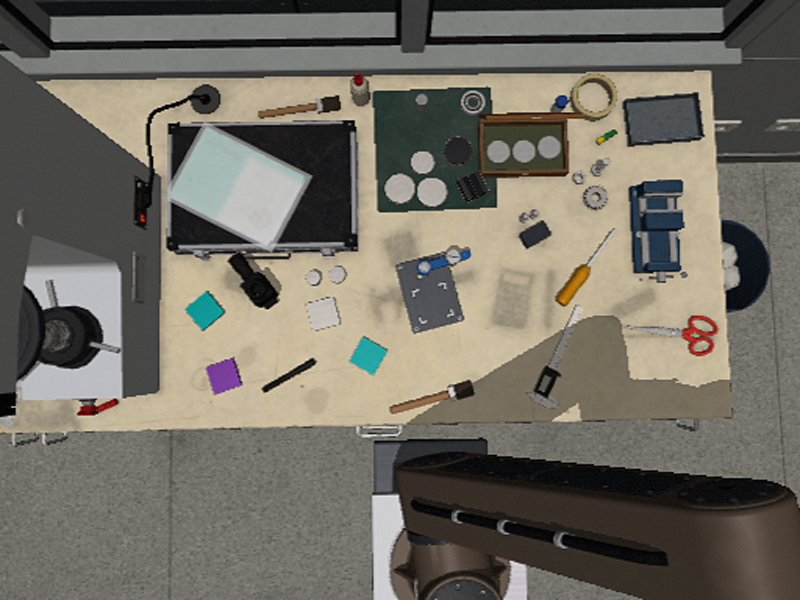

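View pics/s0.png

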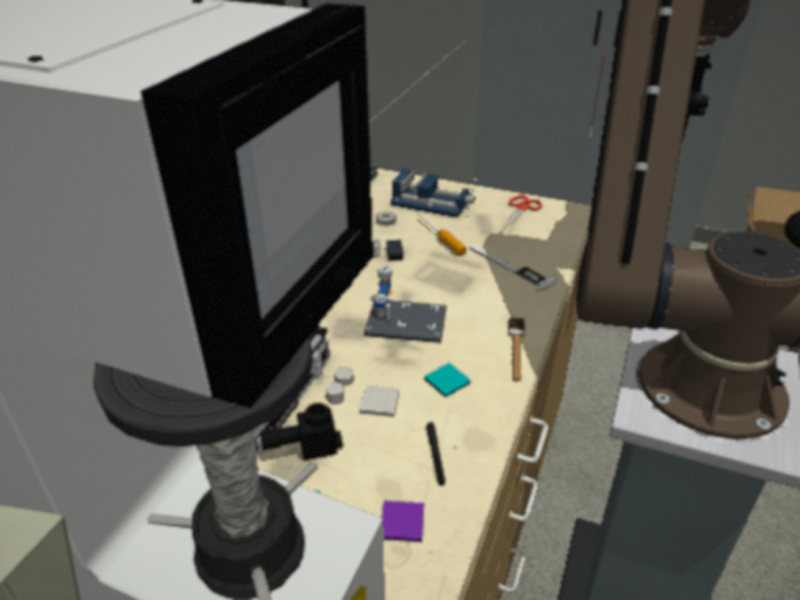

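```bash
sed -i 's/np.array(p\["rotation"\]),p/cv2.Rodrigues(np.array(p["rotation"],float))[0],p/' h.py
python3 - <<'E'
from h import *
a=cv2.imread("pics/top0.png");b=cv2.imread("pics/side0.png")
print(a.shape, proj("top",[[0.6,0,0]]), proj("side",[[.6,0,0]]))
c=cv2.resize(a[150:225,190:310],None,fx=6.6,fy=6.6,interpolation=cv2.INTER_CUBIC)   # top crop
d=cv2.resize(b[165:275,200:300],(545,600),interpolation=cv2.INTER_CUBIC)
cv2.imwrite("pics/tc.png",c);cv2.imwrite("pics/sc.png",d)
# block mask: bright low-sat near (207,200)
m=(a[:,:,::-1].astype(int)); hsv=cv2.cvtColor(a,cv2.COLOR_BGR2HSV)
for n,im,(u,v) in(("top",a,(207,200)),("side",b,(243,256))):
    hsv=cv2.cvtColor(im,cv2.COLOR_BGR2HSV); print(n,hsv[v,u],hsv[v+22,u],hsv[v,u+22])
    k=(abs(hsv[:,:,1].astype(int)-hsv[v,u,1])<22).astype(np.uint8); k[:, :]*= (hsv[:,:,2]>110).astype(np.uint8)
    _,L=cv2.connectedComponents(k,connectivity=4); q=(L==L[v,u]).astype(np.uint8)
    cs,_=cv2.findContours(q,0,2); c0=max(cs,key=cv2.contourArea); r=cv2.minAreaRect(c0); print(cv2.contourArea(c0),r)
    print(ray(n,cv2.boxPoints(r),0.012).round(4).tolist(), ray(n,[r[0]],.012))
E
```

```text
(384, 512, 3) [[282.98052684 178.20207936]] [[255.05663479 198.53973288]]
top [ 18  15 198] [ 21  53 204] [ 21  57 202]
304.5 ((206.5882568359375, 200.3529510498047), (17.947635650634766, 18.432706832885742), 75.96376037597656)
[[0.552, 0.2924, 0.012], [0.5657, 0.233, 0.012], [0.5076, 0.2193, 0.012], [0.4941, 0.2785, 0.012]] [[0.52982299 0.25580853 0.012     ]]
side [ 25  17 192] [ 24  56 223] [ 25  54 223]
355.0 ((242.16831970214844, 255.81683349609375), (23.38337516784668, 17.71166229248047), 5.710593223571777)
[[0.5486, 0.3015, 0.012], [0.5724, 0.2389, 0.012], [0.5094, 0.2236, 0.012], [0.4886, 0.2865, 0.012]] [[0.52938655 0.26334353 0.012     ]]
```

View pics/tc.png

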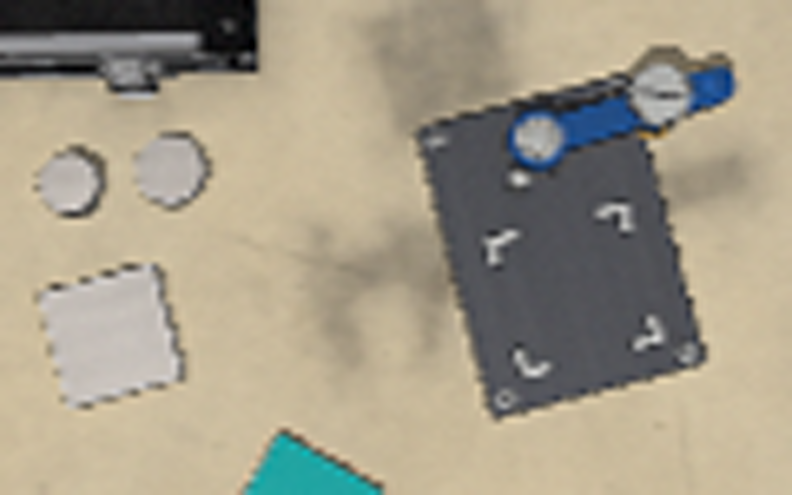

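View pics/sc.png

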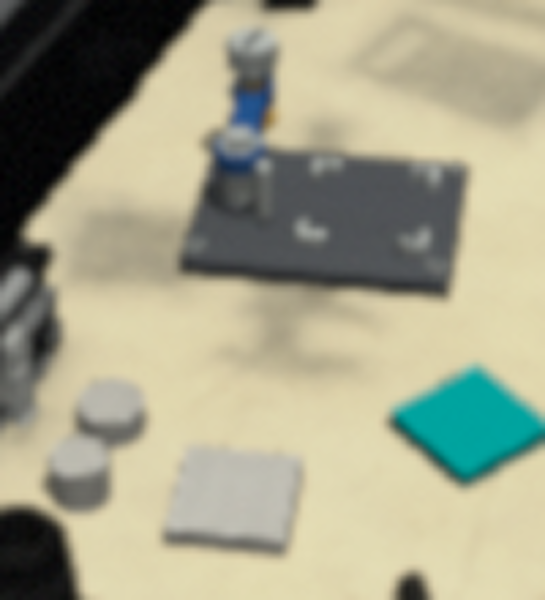

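```bash
cat > fit.py <<'E'
from h import *
def comp(n,im,box,f,seed,S=6):
    u0,u1,v0,v1=box; a=cv2.resize(im[v0:v1,u0:u1],None,fx=S,fy=S,interpolation=cv2.INTER_CUBIC)
    k=f(cv2.cvtColor(a,cv2.COLOR_BGR2HSV).astype(int)).astype(np.uint8)
    _,L=cv2.connectedComponents(k,connectivity=4); s=L[int((seed[1]-v0)*S),int((seed[0]-u0)*S)]
    c=max(cv2.findContours((L==s).astype(np.uint8),0,cv2.CHAIN_APPROX_NONE)[0],key=cv2.contourArea)[:,0]
    return (c+.5)/S-.5+[u0,v0]
def edge(w,A,B,tol=.006):  # points near segment A-B (middle 80%)
    A,B=np.array(A),np.array(B); d=(B-A)/np.linalg.norm(B-A); n=np.array([-d[1],d[0]])
    t=(w[:,:2]-A)@d/np.linalg.norm(B-A); e=(w[:,:2]-A)@n
    p=w[(t>.1)&(t<.9)&(abs(e)<tol),:2]; 
    l=cv2.fitLine(p.astype(np.float32),cv2.DIST_HUBER,0,1e-5,1e-5).ravel(); return l,len(p),np.degrees(np.arctan2(l[1],l[0]))
def isect(a,b):
    M=np.c_[a[:2],-b[:2]]; t=np.linalg.solve(M,b[2:]-a[2:]); return a[2:]+t[0]*a[:2]
E
python3 - <<'E'
from fit import *
im=cv2.imread("pics/top0.png")
crop=lambda p:(np.array(p)+.5)/6.6-.5+[190,150]
c=comp("top",im,(245,305,155,220),lambda h:(h[:,:,2]<140)&(h[:,:,1]<90),crop([575,290]))
cor=dict(BL=crop([418,130]),FL=crop([495,415]),FR=crop([705,355]),R2=crop([655,165]))
for z in(0,.014):
    w=ray("top",c,z); q={k:ray("top",v,z)[0,:2] for k,v in cor.items()}
    E={n:edge(w,q[a],q[b]) for n,a,b in(("L","BL","FL"),("F","FL","FR"),("R","FR","R2"))}
    print(z,{k:(v[1],v[2].round(2)) for k,v in E.items()}, isect(E["L"][0],E["F"][0]).round(4),isect(E["R"][0],E["F"][0]).round(4),q["BL"])
for n,p,z in(("pivot",[537,135],.056),("pin",[519,178],.052),("head",[660,91],.0855),("nose",[725,82],.054)): print(n,ray("top",crop(p),z)[0].round(4))
w=ray("top",crop([[485,243],[513,232],[597,214],[626,205],[632,228],[516,354],[548,368],[525,376],[659,320],[636,345],[663,345]]),.023); print(w.round(4).tolist())
# block
c=comp("top",im,(190,230,185,220),lambda h:(h[:,:,1]<34)&(h[:,:,2]>110),(206.6,200.4))
q=ray("top",crop([[38,295],[155,263],[185,380],[75,407]]),.012)[:,:2]; w=ray("top",c,.012)
E=[edge(w,q[i],q[(i+1)%4]) for i in range(4)]; print([(e[1],round(e[2],2)) for e in E])
k=np.array([isect(E[i][0],E[(i+1)%4][0]) for i in range(4)]); print(k.round(4).tolist(),k.mean(0),np.linalg.norm(k-np.roll(k,1,0),axis=1))
E
```

```text
0 {'L': (206, np.float32(14.0)), 'F': (153, np.float32(-76.28)), 'R': (144, np.float32(12.66))} [0.4837 0.0665] [ 0.5104 -0.043 ] [0.63221527 0.10043497]
0.014 {'L': (207, np.float32(13.98)), 'F': (153, np.float32(-76.28)), 'R': (144, np.float32(12.66))} [0.4832 0.0669] [ 0.5097 -0.0416] [0.6302816  0.10046967]
pivot [0.6209 0.0424 0.056 ]
pin [0.6003 0.0515 0.052 ]
head [ 0.637  -0.0159  0.0855]
nose [ 0.6456 -0.0508  0.054 ]
[[0.5715, 0.0681, 0.023], [0.5767, 0.054, 0.023], [0.5849, 0.0118, 0.023], [0.5892, -0.0029, 0.023], [0.5775, -0.0056, 0.023], [0.5156, 0.0539, 0.023], [0.5083, 0.0382, 0.023], [0.5046, 0.0497, 0.023], [0.5311, -0.0178, 0.023], [0.5189, -0.006, 0.023], [0.5186, -0.0195, 0.023]]
[(85, np.float32(-75.76)), (85, np.float32(14.14)), (80, np.float32(-75.81)), (84, np.float32(13.85))]
[[0.5662000179290771, 0.23389999568462372], [0.5081999897956848, 0.21940000355243683], [0.4934000074863434, 0.27790001034736633], [0.5514000058174133, 0.2921999990940094]] [0.5298299  0.25583646] [0.06007077 0.05977154 0.06036509 0.05971081]
```

>>> send_rows(increments=[2.45,2.53,0,0,0,3,2.45,2.53,0,0,0,3,2.45,2.53,0,0,0,3,2.45,2.53,0,0,0,3,2.45,2.53,0,0,0,3,2.45,2.53,0,0,0,3,2.45,2.53,0,0,0,3,2.45,2.53,0,0,0,3,2.45,2.53,0,0,0,3,2.45,2.53,0,0,0,3,2.45,2.53,0,0,0,3,2.45,2.53,0,0,0,3,2.45,2.53,0,0,0,3,2.45,2.53,0,0,0,3,2.45,2.53,0,0,0,3,2.45,2.53,0,0,0,3], hand=8, newtons=10)

```text
clock: 1.43
eef_pos: [0.5487, -0.1989, 0.2145]
tool_rot: [-2.684, -1.632, 0.0]
wrist_force: [0.3, -0.5, 0.0]
grip_width: 0.0803
grip_force: 0.0
```

>>> send_rows(increments=[-0.13,3.25,0,0,0,3,-0.13,3.25,0,0,0,3,-0.13,3.25,0,0,0,3,-0.13,3.25,0,0,0,3,-0.13,3.25,0,0,0,3,-0.13,3.25,0,0,0,3,-0.13,3.25,0,0,0,3,-0.13,3.25,0,0,0,3,-0.13,3.25,0,0,0,3,-0.13,3.25,0,0,0,3,-0.13,3.25,0,0,0,3,-0.13,3.25,0,0,0,3,-0.13,3.25,0,0,0,3,-0.13,3.25,0,0,0,3,0,0,0,0,0,0])

```text
clock: 2.68
eef_pos: [0.5288, 0.2589, 0.2143]
tool_rot: [-1.916, -2.489, -0.001]
wrist_force: [1.3, 0.0, 0.1]
grip_width: 0.0799
grip_force: 0.0
```

>>> send_rows(increments=[0,0,-3,0,0,-0.7,0,0,-3.5,0,0,0,0,0,-3.5,0,0,0,0,0,-3.5,0,0,0,0,0,-3,0,0,0,0,0,-2,0,0,0,0,0,-1,0,0,0,0,0,0,0,0,0,0,0,0,0,0,0])

```text
clock: 3.43
eef_pos: [0.5298, 0.2544, 0.02]
tool_rot: [1.94, 2.471, -0.0]
wrist_force: [0.1, 0.1, 0.3]
grip_width: 0.08
grip_force: 0.0
```

>>> send_rows(increments=[0,0.15,-0.8,0,0,0.4,0,0,-0.7,0,0,0,0,0,0,0,0,0,0,0,0,0,0,0])

```text
clock: 3.77
eef_pos: [0.5295, 0.256, 0.0048]
tool_rot: [1.931, 2.478, 0.0]
wrist_force: [-0.8, -0.2, 0.3]
grip_width: 0.0801
grip_force: 0.0
```

>>> send_rows(increments=[0,0,0,0,0,0,0,0,0,0,0,0,0,0,0,0,0,0,0,0,0,0,0,0,0,0,0,0,0,0,0,0,0,0,0,0], hand=5.5, newtons=8)

```text
clock: 4.27
eef_pos: [0.5296, 0.256, 0.0049]
tool_rot: [1.931, 2.478, 0.0]
wrist_force: [-0.8, -0.4, 3.9]
grip_width: 0.06
grip_force: 8.0
```

>>> send_rows(increments=[0,0,0,0,0,0,0,0,0,0,0,0,0,0,1.5,0,0,0,0,0,2.5,0,0,0,0,0,0,0,0,7,0,0,0,0,0,7,0,0,0,0,0,7,0,0,0,0,0,7,0,0,0,0,0,7,0,0,0,0,0,7,0,0,0,0,0,7,0,0,0,0,0,7,0,0,0,0,0,7,0,0,0,0,0,7,0,0,0,0,0,7,0,0,0,0,0,7,0,0,0,0,0,6,0,0,0,0,0,0,0,0,0,0,0,0], hand=8)

```text
clock: 5.85
eef_pos: [0.5295, 0.256, 0.0446]
tool_rot: [0.381, -3.118, -0.0]
wrist_force: [0.2, 0.2, -0.1]
grip_width: 0.0802
grip_force: 0.0
```

>>> send_rows(increments=[0,0,0,0,0,0,0,0,-2,0,0,0,0,0,-1.5,0,0,0,0,0,-0.5,0,0,0,0,0,0,0,0,0,0,0,0,0,0,0])

```text
clock: 6.35
eef_pos: [0.5296, 0.256, 0.0049]
tool_rot: [0.385, -3.118, -0.0]
wrist_force: [0.6, -0.5, 0.4]
grip_width: 0.0802
grip_force: 0.0
```

>>> send_rows(increments=[0,0,0,0,0,0,0,0,0,0,0,0,0,0,0,0,0,0,0,0,0,0,0,0,0,0,0,0,0,0,0,0,0,0,0,0,0,0,1,0,0,0,0,0,2.5,0,0,0,0,0,3,0,0,0,0,0,3,0,0,0,0,0,0,0,0,0], hand=5.5, newtons=25)

```text
clock: 7.27
eef_pos: [0.5314, 0.2567, 0.1051]
tool_rot: [-0.386, 3.111, 0.003]
wrist_force: [0.5, 0.8, -2.4]
grip_width: 0.0594
grip_force: 25.0
```

>>> send_rows(increments=[0.24,-2.0,0,0,0,0,0.24,-3.0,0,0,0,0,0.24,-3.5,0,0,0,0,0.24,-3.5,0,0,0,0,0.24,-3.5,0,0,0,0,0.24,-3.5,0,0,0,0,0.24,-2.5,0,0,0,0,0.22,-1.6,0,0,0,0,0,0,-2,0,0,0,0,0,-2,0,0,0,0,0,0,0,0,0,0,0,0,0,0,0])

```text
clock: 8.27
eef_pos: [0.5478, 0.025, 0.059]
tool_rot: [0.386, -3.115, -0.001]
wrist_force: [-0.4, -0.3, -2.8]
grip_width: 0.0594
grip_force: 25.0
```

Run:
```python
from h import *
out=[]
for n,s in(("top",(235,315,145,225)),("side",(215,305,140,230))):
    im=get_image(n)[:,:,::-1].copy(); cv2.imwrite(f"pics/{n}1.png",im)
    a=im[s[2]:s[3],s[0]:s[1]]; out.append(cv2.resize(a,(400,400),interpolation=cv2.INTER_CUBIC))
cv2.imwrite("pics/c1.png",np.hstack(out)); s=st(); print(s["eef_pos"],s["tool_rot"],s["joint_positions"])
```

```text
[0.5488, 0.0252, 0.0603] [-0.3869, 3.1173, 0.0] [-0.0744, 0.5924, 1.8901, 0.0001, 0.6587, -1.8923]
```

View pics/c1.png

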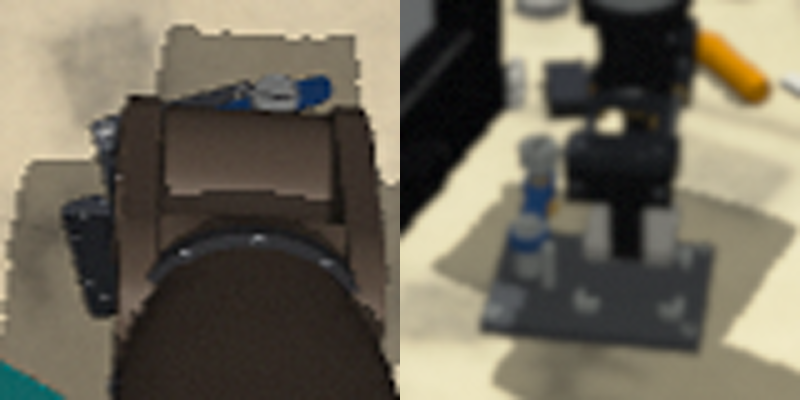

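>>> send_rows(increments=[0,0,-1.5,0,0,0,0,0,-1.3,0,0,0,0,0,0,0,0,0,0,0,0,0,0,0,0,0,-0.2,0,0,0,0,0,-0.2,0,0,0,0,0,-0.15,0,0,0,0,0,0,0,0,0])

```text
clock: 9.03
eef_pos: [0.5485, 0.025, 0.0264]
tool_rot: [-0.386, 3.118, 0.0]
wrist_force: [-0.9, -0.0, -3.0]
grip_width: 0.0596
grip_force: 25.0
```

>>> send_rows(increments=[0,0,-0.2,0,0,0,0,0,-0.2,0,0,0,0,0,-0.15,0,0,0,0,0,0,0,0,0])

```text
clock: 9.37
eef_pos: [0.5484, 0.025, 0.0203]
tool_rot: [0.386, -3.117, -0.0]
wrist_force: [-0.9, -0.9, -2.7]
grip_width: 0.0596
grip_force: 25.0
```

>>> send_rows(increments=[0,0,-0.1,0,0,0,0,0,-0.05,0,0,0,0,0,0,0,0,0])

```text
clock: 9.62
eef_pos: [0.5485, 0.025, 0.0192]
tool_rot: [0.386, -3.118, -0.0]
wrist_force: [-1.5, -0.1, -1.5]
grip_width: 0.0593
grip_force: 25.0
```

>>> send_rows(increments=[0,0,-0.03,0,0,0,0,0,0,0,0,0,0,0,0,0,0,0,0,0,0,0,0,0], hand=7.2)

```text
clock: 9.95
eef_pos: [0.5488, 0.025, 0.019]
tool_rot: [-0.386, 3.117, -0.0]
wrist_force: [0.1, 0.4, -0.8]
grip_width: 0.0717
grip_force: 0.0
```

>>> send_rows(increments=[0,0,1,0,0,0,0,0,2,0,0,0,0,0,3,0,0,0,0,0,3,0,0,0,0,0,1.2,0,0,0,1.9,-0.9,0,0,0,0,2.7,-1.3,0,0,0,0,3.0,-1.5,0,0,0,0,3.0,-1.4,0,0,0,0,2.4,-1.1,0,0,0,0,0,0,0,0,0,0,0,0,0,0,0,0])

```text
clock: 10.95
eef_pos: [0.6789, -0.0375, 0.1209]
tool_rot: [0.385, -3.118, -0.0]
wrist_force: [-0.1, -0.3, -1.2]
grip_width: 0.0723
grip_force: 0.0
```

Run:
```python
from h import *
out=[]
for n,s in(("top",(235,315,145,225)),("side",(215,305,140,230))):
    im=get_image(n)[:,:,::-1].copy(); cv2.imwrite(f"pics/{n}2.png",im)
    a=im[s[2]:s[3],s[0]:s[1]]; out.append(cv2.resize(a,(400,400),interpolation=cv2.INTER_CUBIC))
cv2.imwrite("pics/c2.png",np.hstack(out)); s=st(); print(s["eef_pos"],s["tool_rot"],s["joint_positions"],s["clock"])
```

```text
[0.6777, -0.0367, 0.1211] [0.3864, -3.117, -0.0006] [-0.1514, 0.661, 1.5075, 0.0002, 0.9738, -1.9689] 11.05
```

View pics/c2.png

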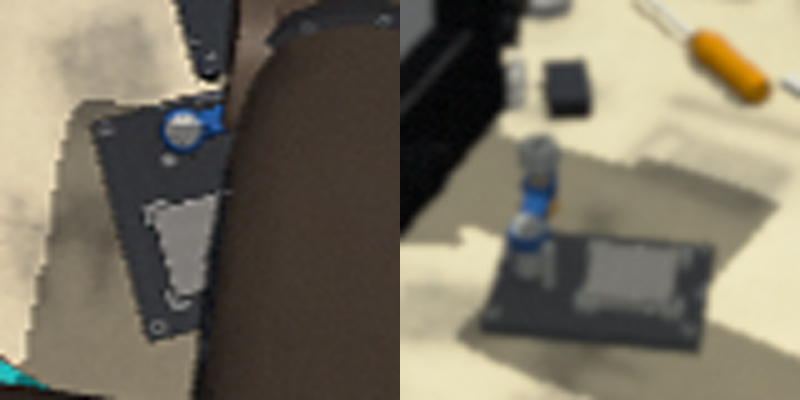

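>>> send_rows(increments=[0,0,-2,0,0,0,0,0,-3,0,0,0,0,0,-2,0,0,0,0,0,-0.5,0,0,0,0,0,0,0,0,0,0,0,0,0,0,0], hand=0, newtons=10)

```text
clock: 11.55
eef_pos: [0.6787, -0.0367, 0.0471]
tool_rot: [-0.387, 3.117, -0.0]
wrist_force: [0.4, 0.2, 0.1]
grip_width: 0.0372
grip_force: 0.0
```

Run:
```python
from h import *
s=st(); p=np.array(s["eef_pos"]); print(p,s["wrist_force"],s["grip_width"])
P=np.array([.6205,.0425]); y=np.radians(193.8)
pts=[]
for t in np.radians([91,80,70,60,50,40,30,22,14,8,4]):
    a=y+t; pts.append(P+.092*np.array([np.cos(a),np.sin(a)])+.022*np.array([-np.sin(a),np.cos(a)]))
pts=np.array(pts); print(pts.round(4).tolist()); print((np.diff(np.vstack([p[:2],pts]),axis=0)*100).round(2).tolist())
```

```text
[ 0.6787 -0.0367  0.0471] [0.3897, 0.2035, 0.1221] 0.0372
[[0.6653, -0.0408], [0.6485, -0.0478], [0.6324, -0.0513], [0.616, -0.052], [0.5996, -0.0498], [0.5839, -0.0447], [0.5693, -0.0371], [0.5588, -0.0292], [0.5494, -0.0199], [0.5432, -0.0121], [0.5396, -0.0066]]
[[-1.34, -0.41], [-1.67, -0.7], [-1.61, -0.35], [-1.65, -0.06], [-1.63, 0.22], [-1.57, 0.5], [-1.46, 0.77], [-1.06, 0.79], [-0.94, 0.93], [-0.61, 0.78], [-0.36, 0.55]]
```

>>> send_rows(increments=[0,0,0,0,0,0,0,0,0,0,0,0,0,0,0,0,0,0,0,0,0,0,0,0,-1.34,-0.41,0,0,0,0,-1.67,-0.7,0,0,0,0,-1.61,-0.35,0,0,0,0,-1.65,-0.06,0,0,0,0,-1.63,0.22,0,0,0,0,-1.57,0.5,0,0,0,0,-1.46,0.77,0,0,0,0,-1.06,0.79,0,0,0,0,-0.94,0.93,0,0,0,0])

```text
clock: 12.63
eef_pos: [0.5489, -0.0201, 0.0463]
tool_rot: [-0.385, 3.117, -0.0]
wrist_force: [0.9, -1.0, -0.3]
grip_width: 0.0005
grip_force: 0.5
```

>>> send_rows(increments=[-0.61,0.78,0,0,0,0,-0.2,0.25,0,0,0,0,0,0,0,0,0,0])

```text
clock: 12.88
eef_pos: [0.541, -0.0091, 0.046]
tool_rot: [0.388, -3.118, -0.0]
wrist_force: [0.7, 0.0, 0.6]
grip_width: 0.001
grip_force: 0.0
```

>>> send_rows(increments=[-0.05,0.19,0,0,0,0,-0.05,0.19,0,0,0,0,0,0,0,0,0,0])

```text
clock: 13.13
eef_pos: [0.5404, -0.006, 0.0458]
tool_rot: [-0.386, 3.118, 0.0]
wrist_force: [-0.3, -0.3, -0.3]
grip_width: 0.0007
grip_force: 0.1
```

Run:
```python
from h import *
out=[]
for n,s in(("top",(235,315,145,225)),("side",(215,305,140,230))):
    im=get_image(n)[:,:,::-1].copy(); cv2.imwrite(f"pics/{n}3.png",im)
    a=im[s[2]:s[3],s[0]:s[1]]; out.append(cv2.resize(a,(400,400),interpolation=cv2.INTER_CUBIC))
cv2.imwrite("pics/c3.png",np.hstack(out)); s=st(); print(s["eef_pos"],s["wrist_force"])
P=np.array([.6205,.0425]);y=np.radians(193.8);d=np.array(s["eef_pos"][:2])-P
print(d@[np.cos(y),np.sin(y)],d@[-np.sin(y),np.cos(y)])
```

```text
[0.5404, -0.0061, 0.0458] [0.2153, 0.3468, 0.8096]
0.08938058185908093 0.028090596051563974
```

View pics/c3.png

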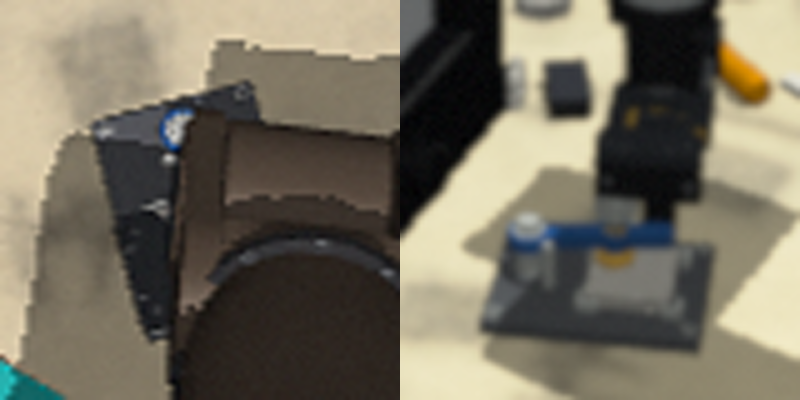

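>>> send_rows(increments=[-0.05,0.19,0,0,0,0,-0.05,0.19,0,0,0,0,-0.03,0.1,0,0,0,0,0,0,0,0,0,0])

```text
clock: 13.57
eef_pos: [0.5387, -0.001, 0.0458]
tool_rot: [0.387, -3.118, -0.0]
wrist_force: [-1.2, -0.2, 0.7]
grip_width: 0.0006
grip_force: 0.1
```

>>> send_rows(increments=[-0.03,0.1,0,0,0,0,0,0,0,0,0,0])

```text
clock: 13.73
eef_pos: [0.5385, -0.0001, 0.0459]
tool_rot: [-0.386, 3.118, 0.0]
wrist_force: [-0.4, -0.7, 1.3]
grip_width: 0.0003
grip_force: 0.2
```

>>> send_rows(increments=[-0.03,0.1,0,0,0,0,0,0,0,0,0,0])

```text
clock: 13.9
eef_pos: [0.5382, 0.0009, 0.0459]
tool_rot: [-0.386, 3.118, 0.0]
wrist_force: [-0.1, -1.0, -0.0]
grip_width: 0.0007
grip_force: 0.2
```

>>> send_rows(increments=[-0.03,0.1,0,0,0,0,0,0,0,0,0,0])

```text
clock: 14.07
eef_pos: [0.5379, 0.0019, 0.0459]
tool_rot: [-0.386, 3.118, 0.0]
wrist_force: [-0.7, -0.1, 0.2]
grip_width: 0.0002
grip_force: 0.3
```

>>> send_rows(increments=[-0.03,0.1,0,0,0,0,0,0,0,0,0,0])

```text
clock: 14.23
eef_pos: [0.5376, 0.0029, 0.0459]
tool_rot: [0.386, -3.118, -0.0]
wrist_force: [-0.3, -0.3, 0.3]
grip_width: 0.0004
grip_force: 0.3
```

>>> send_rows(increments=[-0.03,0.1,0,0,0,0,0,0,0,0,0,0])

```text
clock: 14.4
eef_pos: [0.5373, 0.0039, 0.0459]
tool_rot: [-0.386, 3.118, 0.0]
wrist_force: [-0.4, -1.4, 0.5]
grip_width: 0.0005
grip_force: 0.3
```

>>> send_rows(increments=[-0.02,0.1,0,0,0,0,0,0,0,0,0,0])

```text
clock: 14.57
eef_pos: [0.5371, 0.0049, 0.0459]
tool_rot: [0.386, -3.118, -0.0]
wrist_force: [0.1, -0.5, -0.3]
grip_width: 0.0006
grip_force: 0.4
```

>>> send_rows(increments=[-0.02,0.1,0,0,0,0,0,0,0,0,0,0])

```text
clock: 14.73
eef_pos: [0.5369, 0.0059, 0.0459]
tool_rot: [0.386, -3.118, -0.0]
wrist_force: [-0.9, -1.6, 1.2]
grip_width: 0.0002
grip_force: 0.5
```

Run:
```python
from h import *
n,s="side",(225,295,180,230)
im=get_image(n)[:,:,::-1].copy(); cv2.imwrite(f"pics/{n}4.png",im)
cv2.imwrite("pics/c4.png",cv2.resize(im[s[2]:s[3],s[0]:s[1]],(784,560),interpolation=cv2.INTER_CUBIC)); s=st(); print(s["eef_pos"],s["wrist_force"])
P=np.array([.6205,.0425]);y=np.radians(193.8);d=np.array(s["eef_pos"][:2])-P
print(d@[np.cos(y),np.sin(y)],d@[-np.sin(y),np.cos(y)])
e=np.array([np.cos(y),np.sin(y)])
for z in (.042,.054): print(proj("side",[[*(P+.102*e),z],[*P,z],[*(P+.06*e),z]]))
```

```text
[0.5369, 0.0059, 0.0459] [-0.3361, -0.4321, 0.7281]
0.08991715034782165 0.015602117591123317
[[276.46455897 196.61153883]
 [243.59167268 193.90306948]
 [262.85417871 195.49014968]]
[[276.54930706 193.45160946]
 [243.50035787 190.7582548 ]
 [262.86562989 192.33644554]]
```

View pics/c4.png

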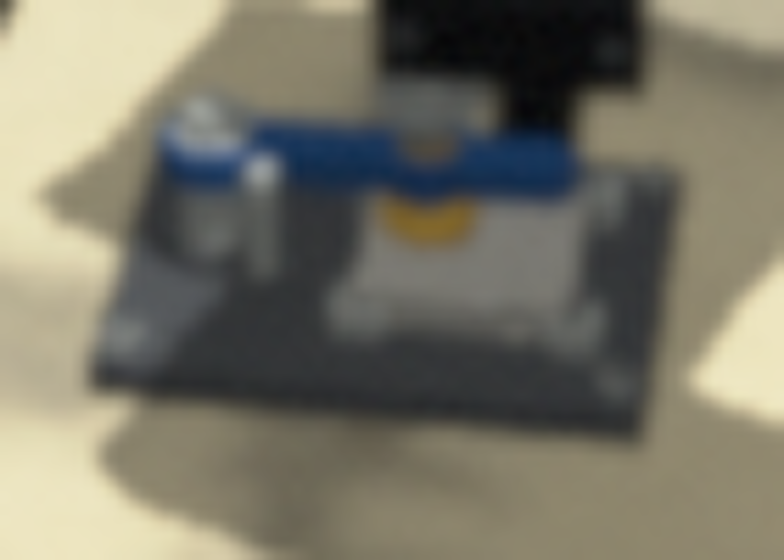

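>>> send_rows(increments=[-0.02,0.1,0,0,0,0,0,0,0,0,0,0])

```text
clock: 14.95
eef_pos: [0.5367, 0.0069, 0.0459]
tool_rot: [0.386, -3.118, -0.0]
wrist_force: [-0.5, -1.2, 0.8]
grip_width: 0.0006
grip_force: 0.5
```

>>> send_rows(increments=[-0.02,0.1,0,0,0,0,0,0,0,0,0,0])

```text
clock: 15.12
eef_pos: [0.5367, 0.0071, 0.0459]
tool_rot: [-0.387, 3.117, -0.001]
wrist_force: [0.1, -7.2, 0.1]
grip_width: 0.0005
grip_force: 4.0
```

>>> send_rows(increments=[0.2,-0.8,0,0,0,0,0.3,-1.5,0,0,0,0,0,-1,2,0,0,7,0,-1.5,3,0,0,7,0,-2,3,0,0,7,-0.5,-2.5,1,0,0,7,-1,-2.5,0,0,0,7,-1,-2,0,0,0,7,0,0,0,0,0,7,0,0,0,0,0,0], hand=5)

```text
clock: 15.95
eef_pos: [0.5237, -0.0776, 0.1244]
tool_rot: [1.511, -2.676, 0.156]
wrist_force: [0.1, -0.3, -0.9]
grip_width: 0.0498
grip_force: 0.0
```

Run:
```python
from h import *
im=get_image("top")[:,:,::-1].copy(); cv2.imwrite("pics/top5.png",im)
a=im[160:215,245:310]; cv2.imwrite("pics/c5.png",cv2.resize(a,None,fx=10,fy=10,interpolation=cv2.INTER_CUBIC)); s=st(); print(s["eef_pos"],s["tool_rot"],s["joint_positions"],s["clock"])
print(proj("top",[[.5622,.0282,.0855],[.6205,.0425,.056]]))
```

```text
[0.5241, -0.0781, 0.1248] [1.5063, -2.6805, 0.1539] [-0.2126, 0.4732, 1.8952, -0.1695, 0.7613, -2.6851] 16.0
[[276.26761833 187.14751081]
 [270.89950477 170.14810793]]
```

View pics/c5.png

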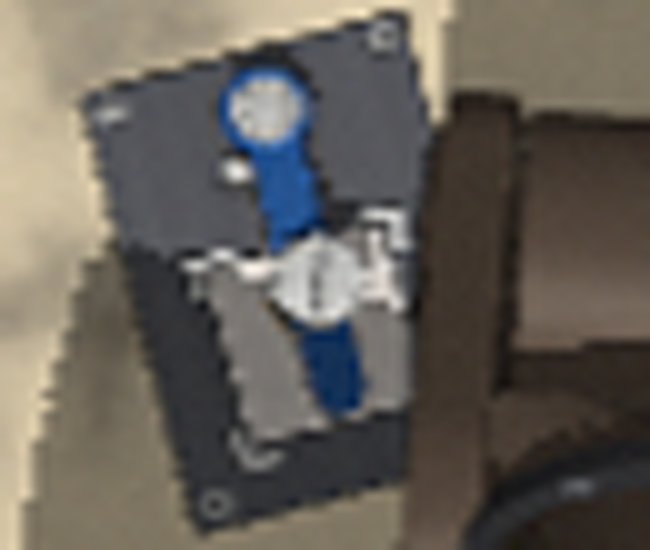

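```bash
cat > rot.py <<'E'
from h import *
from scipy.spatial.transform import Rotation as Ro
def err(phi):
    s=observe(); a=np.radians((phi+90)/2); D=Ro.from_rotvec(np.pi*np.array([np.cos(a),np.sin(a),0]))
    return np.degrees((D*Ro.from_rotvec(s["tool_rot"]).inv()).as_rotvec())
E
python3 - <<'E'
from rot import *
print(err(147), (np.array([.5617,.0278])-observe()["eef_pos"][:2])*100, ray("top",[[276.55,187.55]],.0855))
E
```

```text
[ 6.75798686 -0.44137256 -1.6650108 ] [ 3.75750684 10.58792827] [[0.5609089 0.0273417 0.0855   ]]
```

>>> send_rows(increments=[0.65,1.8,0,0,0,0,0.65,1.8,0,0,0,0,0.65,1.8,0,1.7,-0.1,-0.4,0.65,1.8,0,1.7,-0.1,-0.4,0.65,1.8,0,1.7,-0.1,-0.4,0.5,1.6,0,1.7,-0.1,-0.4,0,0,0,0,0,0,0,0,0,0,0,0])

```text
clock: 16.67
eef_pos: [0.562, 0.0264, 0.1251]
tool_rot: [1.497, -2.762, -0.0]
wrist_force: [-0.6, 1.0, -0.9]
grip_width: 0.0501
grip_force: 0.0
```

Run:
```python
from rot import *
s=st();print(s["eef_pos"],s["joint_positions"],err(147), (np.array([.5617,.0278])-observe()["eef_pos"][:2])*100)
```

```text
[0.562, 0.0264, 0.1251] [-0.0704, 0.5115, 1.8085, 0.0, 0.8218, -2.6349] [-0.00240958 -0.00994249  0.06964062] [-0.03440932  0.13790201]
```

>>> send_rows(increments=[0,0.1,-2,0,0,0,0,0,-2,0,0,0,0,0,-1.2,0,0,0,0,0,-0.7,0,0,0,0,0,0,0,0,0,0,0,0,0,0,0])

```text
clock: 17.17
eef_pos: [0.5619, 0.0273, 0.0663]
tool_rot: [1.497, -2.762, -0.0]
wrist_force: [0.7, -0.0, 0.6]
grip_width: 0.0502
grip_force: 0.0
```

>>> send_rows(increments=[0,0,0,0,0,0,0,0,0,0,0,0,0,0,0,0,0,0,0,0,0,0,0,0,0,0,0,0,0,0], hand=2.5, newtons=5)

```text
clock: 17.58
eef_pos: [0.5617, 0.0279, 0.0665]
tool_rot: [-1.498, 2.761, 0.001]
wrist_force: [-2.8, -0.4, 4.1]
grip_width: 0.0296
grip_force: 5.0
```

```bash
python3 -c "
from h import *
s=st();print(s['eef_pos'],s['wrist_force'],s['ft_torque'],s['grip_width'],s['grip_force'])"
```

```text
[0.5617, 0.0279, 0.0665] [-2.8273, -0.4015, 4.1192] [0.0371, 0.4455, 0.059] 0.0296 5.0002
```

>>> send_rows(increments=[-0.05,0,0,0,0,0,0,0,0,0,0,0,0,0,0,0,0,0], newtons=20)

```text
clock: 17.83
eef_pos: [0.5617, 0.0279, 0.0664]
tool_rot: [-1.497, 2.761, -0.0]
wrist_force: [-0.5, 0.4, 5.4]
grip_width: 0.0293
grip_force: 20.0
```

```bash
python3 -c "
from h import *
s=st();print(s['eef_pos'],s['wrist_force'],s['ft_torque'],s['grip_width'],s['grip_force'])"
```

```text
[0.5617, 0.0279, 0.0664] [-0.4776, 0.4454, 5.4487] [0.092, 0.0854, 0.0517] 0.0293 20.0007
```

>>> send_rows(increments=[0,0,0,0,0,-3.5,0,0,0,0,0,-3.5,0,0,-0.0155,0,0,-7,0,0,-0.0155,0,0,-7,0,0,-0.0155,0,0,-7,0,0,0,0,0,0])

```text
clock: 18.33
eef_pos: [0.562, 0.0277, 0.0658]
tool_rot: [-0.776, 3.043, -0.0]
wrist_force: [1.2, -2.0, 2.8]
grip_width: 0.0295
grip_force: 20.0
```

```bash
cat > f.py <<'E'
from rot import *
s=st();R=Ro.from_rotvec(observe()["tool_rot"]).as_matrix()
print(s['clock'],'pos',s['eef_pos'],'F',np.round(s['wrist_force'],2),'T',s['ft_torque'],'w',s['grip_width'],'phi',np.degrees(np.arctan2(R[1,1],R[0,1])).round(2),'j6',s['joint_positions'][5])
E
python3 f.py
```

```text
18.3333 pos [0.562, 0.0277, 0.0658] F [ 1.22 -2.01  2.84] T [-0.0441, -0.3682, -0.0778] w 0.0295 phi 118.62 j6 -2.1388
```

>>> send_rows(increments=[0,0,-0.0155,0,0,-7,0,0,-0.0155,0,0,-7,0,0,-0.0155,0,0,-7])

```text
clock: 18.58
eef_pos: [0.5622, 0.0274, 0.0654]
tool_rot: [-0.216, 3.132, -0.001]
wrist_force: [1.7, -6.3, 3.5]
grip_width: 0.0297
grip_force: 20.0
```

```bash
python3 f.py
```

```text
18.5833 pos [0.5622, 0.0274, 0.0654] F [ 1.75 -6.3   3.5 ] T [-0.9377, -0.5254, 0.0856] w 0.0297 phi 97.89 j6 -1.7767
```

>>> send_rows(increments=[0,0,-0.0155,0,0,-7,0,0,-0.0155,0,0,-7])

```text
clock: 18.75
eef_pos: [0.5622, 0.0271, 0.0651]
tool_rot: [0.167, 3.135, -0.001]
wrist_force: [1.1, -9.1, 2.0]
grip_width: 0.0297
grip_force: 20.0
```

```bash
python3 f.py
```

```text
18.75 pos [0.5622, 0.0271, 0.0651] F [ 1.13 -9.06  2.03] T [-1.4295, -0.5113, 0.042] w 0.0297 phi 83.89 j6 -1.5322
```

>>> send_rows(increments=[0,-0.08,-0.0155,0,0,-7,0,0,-0.0155,0,0,-7,0,0,-0.0155,0,0,-7])

```text
clock: 19.0
eef_pos: [0.5621, 0.0265, 0.0646]
tool_rot: [0.736, 3.052, -0.0]
wrist_force: [2.1, -6.7, 4.0]
grip_width: 0.0296
grip_force: 20.0
```

```bash
python3 f.py
```

```text
19.0 pos [0.5621, 0.0265, 0.0646] F [ 2.06 -6.72  3.97] T [-1.1384, -0.3404, 0.0384] w 0.0296 phi 62.88 j6 -1.1669
```

>>> send_rows(increments=[0,0,-0.0155,0,0,-7,0,0,-0.0155,0,0,-7])

```text
clock: 19.17
eef_pos: [0.5619, 0.0262, 0.0643]
tool_rot: [1.103, 2.94, -0.001]
wrist_force: [0.1, -9.8, 4.7]
grip_width: 0.0295
grip_force: 20.0
```

```bash
python3 f.py
```

```text
19.1667 pos [0.5619, 0.0262, 0.0643] F [ 0.13 -9.79  4.74] T [-1.525, -0.2091, 0.0587] w 0.0295 phi 48.88 j6 -0.9224
```

>>> send_rows(increments=[0,0,0,0,0,0,0,0,0,0,0,0,0,0,0,0,0,0,0,0,0,0,0,0], hand=4)

```text
clock: 19.5
eef_pos: [0.5612, 0.0273, 0.0639]
tool_rot: [-1.097, -2.944, -0.0]
wrist_force: [-0.1, -0.4, -0.4]
grip_width: 0.0396
grip_force: 0.0
```

```bash
python3 f.py
```

```text
19.5 pos [0.5612, 0.0273, 0.0639] F [-0.09 -0.36 -0.36] T [0.0333, -0.1811, -0.0124] w 0.0396 phi 49.12 j6 -0.9267
```

>>> send_rows(increments=[-0.01,-0.03,0.05,0,0,0,0,0,0,0,0,0,0,0,0,0,0,0,0,0,0,0,0,0], hand=2.5)

```text
clock: 19.83
eef_pos: [0.5611, 0.0267, 0.0645]
tool_rot: [-1.101, -2.942, 0.0]
wrist_force: [-1.6, -1.5, 0.3]
grip_width: 0.0294
grip_force: 20.0
```

```bash
python3 f.py
```

```text
19.8333 pos [0.5611, 0.0267, 0.0645] F [-1.63 -1.49  0.34] T [-0.2429, 0.0318, 0.0528] w 0.0294 phi 48.98 j6 -0.9247
```

>>> send_rows(increments=[0,0,-0.0125,0,0,-5,0,0,-0.0125,0,0,-5])

```text
clock: 20.0
eef_pos: [0.561, 0.0267, 0.0643]
tool_rot: [-1.358, -2.833, 0.0]
wrist_force: [-1.7, -2.5, -0.1]
grip_width: 0.0294
grip_force: 20.0
```

```bash
python3 f.py
```

```text
20.0 pos [0.561, 0.0267, 0.0643] F [-1.67 -2.52 -0.08] T [-0.3569, 0.1573, 0.083] w 0.0294 phi 38.76 j6 -0.7462
```

>>> send_rows(increments=[0,0,-0.0125,0,0,-5,0,0,-0.0125,0,0,-5])

```text
clock: 20.17
eef_pos: [0.561, 0.0266, 0.0641]
tool_rot: [-1.601, -2.703, 0.001]
wrist_force: [-2.2, -2.1, 0.9]
grip_width: 0.0295
grip_force: 20.0
```

```bash
python3 f.py
```

```text
20.1667 pos [0.561, 0.0266, 0.0641] F [-2.24 -2.11  0.92] T [-0.3656, 0.1776, 0.0222] w 0.0295 phi 28.73 j6 -0.571
```

>>> send_rows(increments=[0,0,-0.0125,0,0,-5,0,0,-0.0125,0,0,-5])

```text
clock: 20.33
eef_pos: [0.5609, 0.0267, 0.0639]
tool_rot: [-1.83, -2.553, 0.001]
wrist_force: [-2.5, -2.2, 3.8]
grip_width: 0.0298
grip_force: 20.0
```

```bash
python3 f.py
```

```text
20.3333 pos [0.5609, 0.0267, 0.0639] F [-2.52 -2.23  3.8 ] T [-0.4624, 0.3729, 0.0616] w 0.0298 phi 18.73 j6 -0.3963
```

>>> send_rows(increments=[0,0,-0.0125,0,0,-5,0,0,-0.0125,0,0,-5])

```text
clock: 20.5
eef_pos: [0.5609, 0.0266, 0.0637]
tool_rot: [2.046, 2.384, -0.001]
wrist_force: [-3.6, -2.1, 5.2]
grip_width: 0.0295
grip_force: 20.0
```

```bash
python3 f.py
```

```text
20.5 pos [0.5609, 0.0266, 0.0637] F [-3.62 -2.12  5.2 ] T [-0.4476, 0.4699, 0.1163] w 0.0295 phi 8.74 j6 -0.2217
```

>>> send_rows(increments=[0,0,-0.0125,0,0,-5])

```text
clock: 20.58
eef_pos: [0.5609, 0.0266, 0.0637]
tool_rot: [2.148, 2.293, -0.001]
wrist_force: [-3.6, -2.3, 5.7]
grip_width: 0.0295
grip_force: 20.0
```

```bash
python3 f.py
```

```text
20.5833 pos [0.5609, 0.0266, 0.0637] F [-3.57 -2.33  5.74] T [-0.4349, 0.5102, 0.1733] w 0.0295 phi 3.73 j6 -0.1344
```

>>> send_rows(increments=[0,0,-0.0125,0,0,-5])

```text
clock: 20.67
eef_pos: [0.5609, 0.0266, 0.0636]
tool_rot: [2.246, 2.197, -0.001]
wrist_force: [-4.8, -1.7, 6.4]
grip_width: 0.0297
grip_force: 20.0
```

```bash
python3 f.py
```

```text
20.6667 pos [0.5609, 0.0266, 0.0636] F [-4.75 -1.69  6.36] T [-0.4872, 0.6188, 0.1866] w 0.0297 phi -1.26 j6 -0.0471
```

>>> send_rows(increments=[0,0,0,0,0,0], newtons=40)

```text
clock: 20.75
eef_pos: [0.5609, 0.0266, 0.0636]
tool_rot: [2.247, 2.195, -0.001]
wrist_force: [-3.1, -3.2, 6.1]
grip_width: 0.0297
grip_force: 40.0
```

```bash
python3 f.py
```

```text
20.75 pos [0.5609, 0.0266, 0.0636] F [-3.13 -3.22  6.07] T [-0.5153, 0.61, -0.1389] w 0.0297 phi -1.35 j6 -0.0457
```

>>> send_rows(increments=[0,0,0,0,0,-5])

```text
clock: 20.83
eef_pos: [0.5609, 0.0266, 0.0636]
tool_rot: [2.334, 2.102, -0.001]
wrist_force: [-3.8, -2.4, 4.2]
grip_width: 0.0291
grip_force: 40.0
```

```bash
python3 f.py
```

```text
20.8333 pos [0.5609, 0.0266, 0.0636] F [-3.75 -2.36  4.19] T [-0.4534, 0.6077, 0.2223] w 0.0291 phi -5.98 j6 0.0353
```

>>> send_rows(increments=[0,0,0,0,0,-5])

```text
clock: 20.92
eef_pos: [0.5608, 0.0266, 0.0636]
tool_rot: [2.428, 1.993, -0.001]
wrist_force: [-2.9, -3.1, 5.6]
grip_width: 0.0294
grip_force: 40.0
```

```bash
python3 f.py
```

```text
20.9167 pos [0.5608, 0.0266, 0.0636] F [-2.89 -3.14  5.61] T [-0.4202, 0.5967, 0.2126] w 0.0294 phi -11.22 j6 0.1269
```

>>> send_rows(increments=[0,0,0,0,0,-5.5])

```text
clock: 21.0
eef_pos: [0.5608, 0.0266, 0.0636]
tool_rot: [2.521, 1.874, -0.002]
wrist_force: [-3.7, -2.3, 4.8]
grip_width: 0.0291
grip_force: 40.0
```

```bash
python3 f.py
```

```text
21.0 pos [0.5608, 0.0266, 0.0636] F [-3.7  -2.29  4.78] T [-0.4975, 0.6211, 0.2762] w 0.0291 phi -16.74 j6 0.2233
```

>>> send_rows(increments=[0,0,0,0,0,-5])

```text
clock: 21.08
eef_pos: [0.5608, 0.0267, 0.0635]
tool_rot: [2.601, 1.762, -0.002]
wrist_force: [-3.7, -3.2, 5.5]
grip_width: 0.029
grip_force: 40.0
```

```bash
python3 f.py
```

```text
21.0833 pos [0.5608, 0.0267, 0.0635] F [-3.74 -3.22  5.51] T [-0.4408, 0.6002, 0.2855] w 0.029 phi -21.78 j6 0.3112
```

>>> send_rows(increments=[0,0,0,0,0,0,0,0,0,0,0,0,0,0,0,0,0,0,0,0,1,0,0,0,0,0,2,0,0,0,0,0,3,0,0,0,0,-1,3,0,0,0,-0.5,-3.5,0,0,0,0,-0.5,-3.5,0,0,0,0,-0.5,-3.5,0,0,0,0,-0.5,-3.5,0,0,0,0,0,-1,0,0,0,0,0,0,0,0,0,0], hand=5)

```text
clock: 22.17
eef_pos: [0.5413, -0.1354, 0.1539]
tool_rot: [2.599, 1.763, 0.001]
wrist_force: [0.3, -0.4, 0.9]
grip_width: 0.0498
grip_force: 0.0
```

```bash
python3 f.py
python3 - <<'E'
from h import *
out=[]
for n,s in(("top",(240,310,150,220)),("side",(215,295,160,240))):
    im=get_image(n)[:,:,::-1].copy(); cv2.imwrite(f"pics/{n}6.png",im)
    a=im[s[2]:s[3],s[0]:s[1]]; out.append(cv2.resize(a,(400,400),interpolation=cv2.INTER_CUBIC))
cv2.imwrite("pics/c6.png",np.hstack(out))
E
```

```text
22.1667 pos [0.5413, -0.1354, 0.1539] F [ 0.32 -0.41  0.89] T [0.0326, -0.0721, 0.0564] w 0.0498 phi -21.68 j6 0.0152
```

View pics/c6.png

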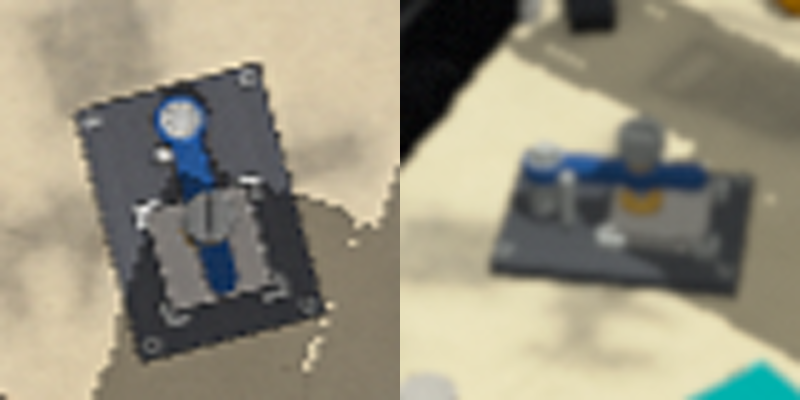

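```bash
python3 -c "
from station import close_job
print(close_job())"
```

```text
the job is handed in; nothing more can be done
None
```

The job is handed in at about 22 s: the block lies in the nest, the clamp arm is at its stop, and the thumbscrew is turned about 40° past where it began to bear. From that angle I estimate 15–26 N on the block; the pressure was not measured directly, and the torque at the end read about 0.29 N m, above the 0.1–0.2 N m you gave.

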